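# Unhook the green strainer and stand it in the clamped pump housing

## Task

Take the green-handled strainer off its sprung safety hook: push it straight back along the hook so that its own carrying bar presses the keeper open, then lift it straight up and off, letting the keeper spring shut. Lower it into the round mouth of the brass housing held in the black fixture and let go only once it stands upright on the housing's floor. Leave the red-handled strainer hanging where it is.

Things in the scene. Friction and masses are not known exactly. Their poses are not given: they have to be found in the camera images.
- green_strainer: Steel strainer, 0.3 kg, hung on a yellow twin hook. Origin: underside centre, 53 mm above table; z up, x straight back along the hook (roughly away from robot). Cylinder d 40 to 50 mm up; bar d 12, 104 long along y, at 62; green handle from 85 to 140, 22 thick (x), 26 wide (y): grip its 22 mm at about 110 up. Hook tips overhang the bar (4 mm play): push 24 mm back (15 to 40 works) before lifting.
- green_keeper (a joint): Blue keeper of that hook: two linked upright blades 2.5 mm behind the bar's ends, hinged below and sprung to the tips. Rad: 0 shut, grows as the bar pushes it back; about 0.37 at 15 mm, 0.6 at 24 mm, stop 0.9; takes 3 to 6 N; springs shut when the bar has risen past. The fixed hook's tops are 133 mm above the table: raise the strainer's underside over that before going sideways.
- housing: Cast brass pump housing fixed in a round black fixture (disc d 140 mm with three clamps); other loose brass housings have no fixture. Origin: on its vertical axis at table height; z up, side outlet along its -x. Round open mouth 78 mm across, rim 70 mm above the table; flat inner floor 25 mm above the table, at least 66 mm across.
- red_strainer: The same strainer with a red handle, hanging on a like hook of its own; same sizes, origin and axes. To be left alone.

How it is judged:
By the outcome, as a careful person would: the job done as asked, in the order asked, and still so for the second after the job is handed in, with the robot touching nothing.
It also fails if it takes over 45 s, if anything falls off the work surface, if the arm or the gripper's body presses on something with over 40 N, if the wrist force passes 120 N, or if a joint passes its speed limit or range.

## Robot

A 6-joint arm with a two-finger parallel gripper is mounted at the origin on the work surface. World frame = base frame: x ahead of the robot, y to its left, z up, the work surface at z = 0. Lengths are in m, angles in rad, forces in N, time in s.
With the tool pointing down it reaches from about 0.3 to 0.95 m from the base axis. Payload 3.1 kg.
Tool frame: the origin (TCP) lies at the very end of the fingers, on their centre line; the grasp point (between the pads) lies 19 mm behind it; z points along the fingers, x is the direction in which the jaws open and shut, and the axes are right-handed (so a half turn about z gives the same grasp; the last joint's range is limited). The gripper opens to 85 mm and grips with 20 to 120 N. Pads are 22 mm wide; open, the fingers measure 114 mm over their backs; the gripper's body (76 mm by 85 mm) begins 54 mm behind the grasp point. The pads swing forward as they close: fully open they stand 13 mm farther back than shut.
Start: joints at [1.182, 0.308, 1.634, -0, 1.2, -0.07], TCP at [0.196, 0.594, 0.231] pointing down, gripper open.
Joint ranges: [-3.06, 3.06], [-0.79, 1.96], [0.05, 2.63], [-1.19, 4.34], [0.05, 2.64], [-2.94, 2.94]. Speed limits (rad/s): [2.79, 2.79, 3.14, 3.14, 3.14, 3.14].

## Interface

Orientations are given as a rotation vector (axis times angle).
In Python, from plant import env gives the robot as it stands. The module is installed in compiled form; this text tells all that it offers.
- The arm moves only by the shell command python3 -m crank 'ROWS'. ROWS is JSON, a list of rows, each a list of 7 numbers: the finger opening in mm, from 0 to 85.4, then the shift along the tool's x, y, z in units of 30 mm (1.0 is 30 mm), then the turn, a rotation vector about the tool's x, y, z in degrees. A call has exactly 5 rows; each row is the pose to reach, as a shift and turn from the pose commanded when the call began, along the tool's axes at that moment; what a row does not reach only later rows make up. A row lasts 1/12 s, in which the tool goes at most 41.7 mm and 7.16 degrees, less where a joint would pass 70% of its speed; a pose out of reach is approached as far as the arm can. A call with a gripper value outside its range is refused whole. The fingers move at their own pace and stop on an object; the grip force is fixed at half the most. Time passes only in rows, so rows that repeat a pose let the fingers close, or fill a call up. It gives the time, the measured TCP pose, the force and the opening at its end, in the units of the state.
- env.observe(): the state, without advancing time (a new reading comes with each control period).
- env.read_camera(name): name is "scene" or "top" or "wrist"; returns a dict with "color" (480x640x3 uint8, red, green, blue), "mtx" (3x3 intrinsics, pixels), "R" (3x3) and "t" (3): a world point X has camera coordinates R X + t. Camera axes: x right, y down, z forward; pixel columns grow to the right and rows downward; lengths in m; the calibration is good to about 2 mm. A picture is of the moment at which its call begins. There is no depth.
- env.close_job(): hands the job in, once; it reports no verdict.
The state is a dict: "time": time; "joint_pos": joint angles; "joint_velocities": joint speeds; "effort": joint torques, N m; "position": TCP position; "ee_rot": TCP orientation; "wrist_force": force on the tool from outside, world axes, zero at the start; "torque": the same for the moment, N m; "opening": finger opening in m.
Only numpy, scipy, OpenCV 4.12 (cv2) and the standard library are available. Lean on these libraries where they do the work, as an engineer would, in place of code of your own. Each camera call takes 0.05 s, during which the arm holds its last target.

## Working session

There is one attempt and no reset: what is moved stays moved. The work goes in short steps, Python scripts to look and compute and a shell command to move; the robot and the scene stay as the last step left them, time stands still between calls to the robot, and variables do not carry over. Pictures are saved under pics/ and viewed, and the job is handed in when it is done.

```bash
mkdir -p pics; cat > h.py <<'E'
import numpy as np, cv2, json
from plant import env
def snap(n,f):
    c=env.read_camera(n); cv2.imwrite('pics/'+f,c['color'][:,:,::-1]); 
    return c
def ray(c,u,v):
    d=np.linalg.inv(c['mtx'])@np.array([u,v,1.]); R=np.array(c['R']); return -R.T@np.array(c['t']), R.T@d
def onz(c,u,v,z):
    o,d=ray(c,u,v); return o+d*(z-o[2])/d[2]
def proj(c,X):
    p=c['mtx']@(np.array(c['R'])@np.array(X)+c['t']); return p[:2]/p[2]
def tri(*rs):
    A=np.zeros((3,3));b=np.zeros(3)
    for o,d in rs:
        d=d/np.linalg.norm(d);P=np.eye(3)-np.outer(d,d);A+=P;b+=P@o
    X=np.linalg.solve(A,b); return X,[np.linalg.norm((np.eye(3)-np.outer(d,d)/(d@d))@(X-o)) for o,d in rs]
E
python3 - <<'E'
from h import *
for n in ['scene','top','wrist']:
    c=snap(n,n+'0.png'); print(n,-np.array(c['R']).T@c['t'])
s=env.observe(); print({k:np.round(v,3) for k,v in s.items()})
E
```

```text
scene [ 0.90355144 -0.07078852  0.77344126]
top [0.43809221 0.01278148 0.84084945]
wrist [0.12269299 0.6165293  0.37247104]
{'time': np.float64(0.15), 'joint_pos': array([ 1.182,  0.309,  1.635, -0.   ,  1.2  , -0.07 ]), 'joint_velocities': array([ 0.001, -0.002, -0.005,  0.001, -0.002,  0.   ]), 'effort': array([-0.0000e+00, -4.1580e+01, -2.7715e+01, -0.0000e+00,  6.0000e-03,
        0.0000e+00]), 'position': array([0.196, 0.593, 0.23 ]), 'ee_rot': array([ 2.545e+00,  1.840e+00, -2.000e-03]), 'wrist_force': array([-1.33 ,  0.03 , -1.489]), 'torque': array([ 0.015, -0.028, -0.003]), 'opening': np.float64(0.085)}
```

View pics/scene0.png

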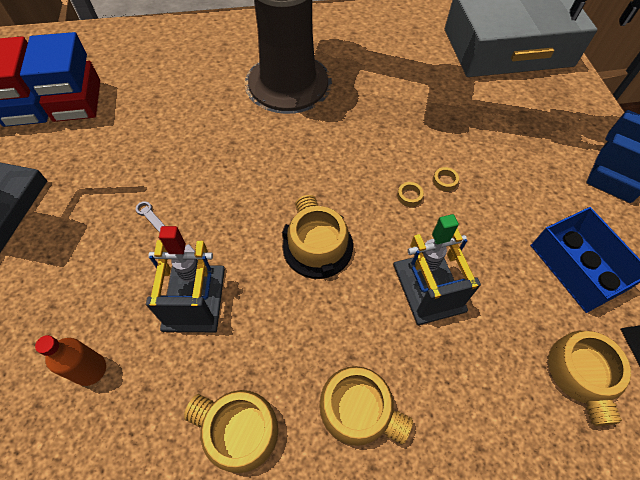

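View pics/top0.png

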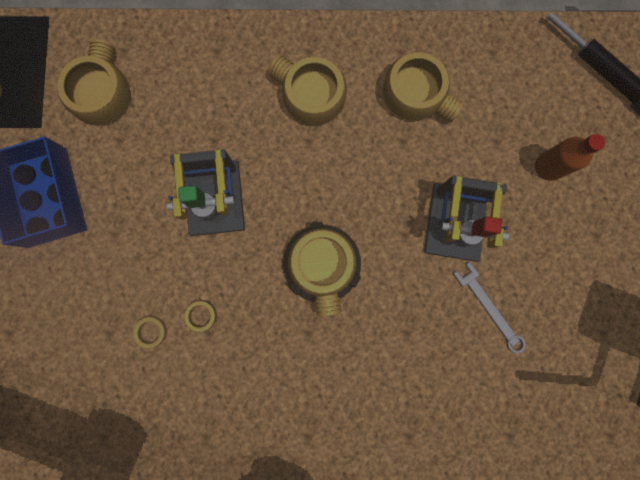

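View pics/wrist0.png

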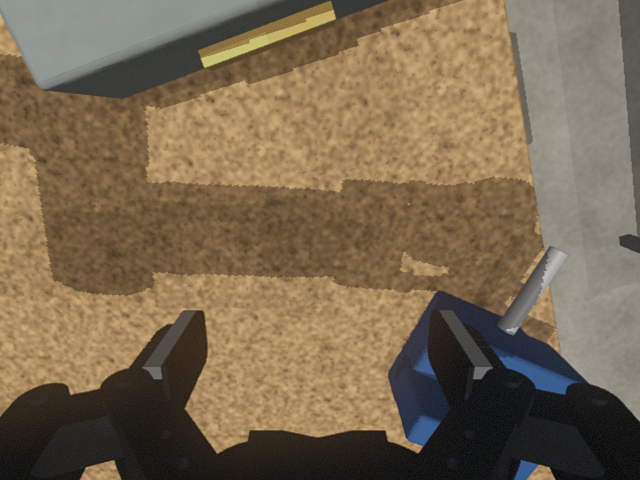

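The scene shows the green strainer near (447,230), the red one near (171,240) and the fixtured housing near (318,235). In the top view green is at (190,195) and the housing at (322,262). Next I'll zoom in.

```bash
cat > m.py <<'E'
from h import *
T=env.read_camera('top'); S=env.read_camera('scene')
import pickle; pickle.dump((T,S),open('cams.pkl','wb'))
def crop(c,u,v,w,k,f):
    im=c['color'][v-w:v+w,u-w:u+w,::-1]; cv2.imwrite('pics/'+f,cv2.resize(im,None,fx=k,fy=k,interpolation=cv2.INTER_CUBIC))
crop(T,205,195,48,6,'tg.png'); crop(S,440,260,65,4,'sg.png')
def mask(c,lo,hi):
    return cv2.inRange(cv2.cvtColor(c['color'],cv2.COLOR_RGB2HSV),lo,hi)
g=[]
for c in (T,S):
    m=mask(c,(50,120,40),(75,255,255)); n,l,st,ce=cv2.connectedComponentsWithStats(m); i=1+np.argmax(st[1:,4]); print(st[i],ce[i])
    cn=max(cv2.findContours((l==i).astype('u1')*255,0,2)[0],key=cv2.contourArea); print(cv2.approxPolyDP(cn,3,True)[:,0].tolist())
# housing rims
m=mask(T,(18,90,60),(32,255,255)); 
n,l,st,ce=cv2.connectedComponentsWithStats(m)
for i in range(1,n):
    if st[i,4]>200: print('brass',st[i],ce[i].round(1))
E
python3 m.py
python3 - <<'E'
import cv2
im=cv2.imread('pics/top0.png')[215:320,270:375]; cv2.imwrite('pics/th.png',cv2.resize(im,None,fx=5,fy=5,interpolation=cv2.INTER_CUBIC))
E
```

```text
[180 191   3   2   3] [181.         191.66666667]
[[180, 191]]
[433 214  26  30 499] [444.71743487 228.71142285]
[[452, 214], [438, 220], [433, 232], [436, 243], [450, 239], [458, 224]]
brass [  57   39   74   85 3654] [94.4 85.4]
brass [ 384   52   79   70 3292] [420.6  88.4]
brass [ 269   55   78   71 3502] [310.1  87.9]
brass [214 149  14  66 563] [220.1 183.7]
brass [172 153  15  66 517] [178.2 187.9]
brass [447 176  16  65 561] [455.5 210.3]
brass [491 182  12  36 279] [496.9 201.5]
brass [ 288  228   69   88 4045] [322.7 266.9]
brass [184 300  33  32 468] [199.4 315.9]
brass [133 317  34  32 448] [148.5 332.3]
```

View pics/tg.png

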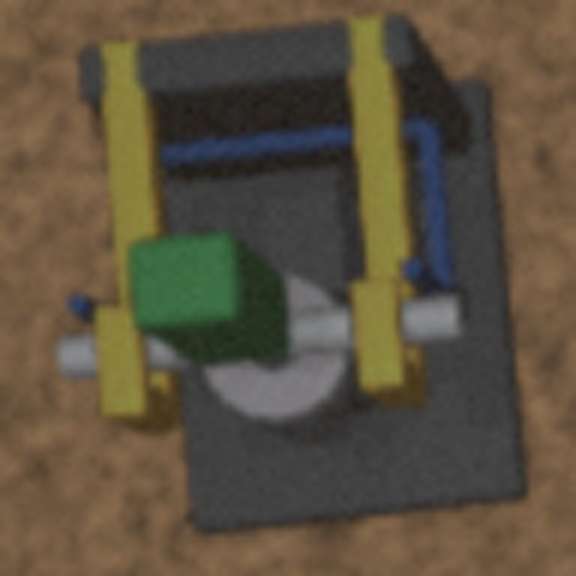

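View pics/sg.png

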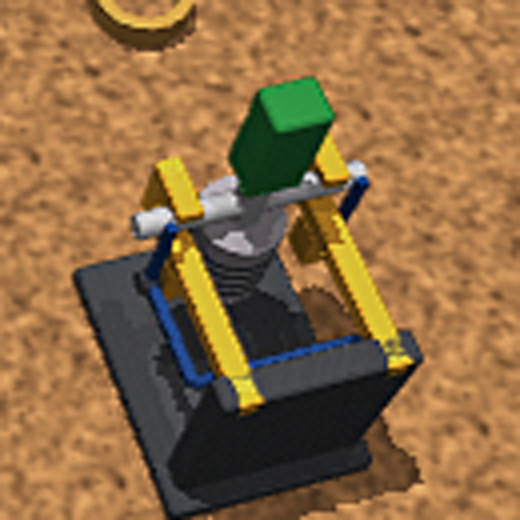

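View pics/th.png

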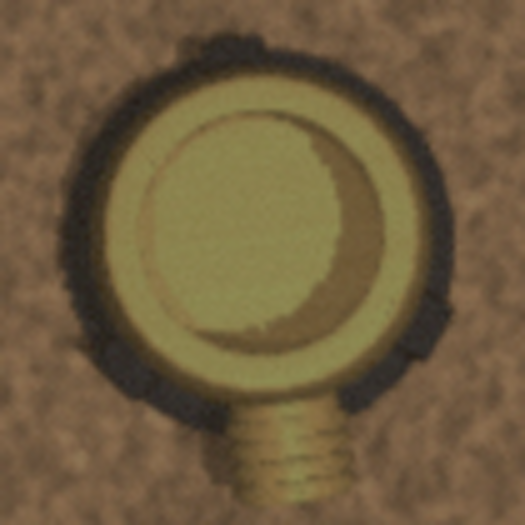

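```bash
cat > m2.py <<'E'
from h import *
import pickle
T,S=pickle.load(open('cams.pkl','rb'))
t=lambda u,v:(157+(u+.5)/6-.5,147+(v+.5)/6-.5)
s=lambda u,v:(375+(u+.5)/4-.5,195+(v+.5)/4-.5)
h=lambda u,v:(270+(u+.5)/5-.5,215+(v+.5)/5-.5)
def two(n,a,b):
    X,e=tri(ray(T,*t(*a)),ray(S,*s(*b))); print(n,X.round(4),np.round(e,4)); return X
two('handle top',(185,281),(298,104))
L=two('bar +y',(60,358),(365,172)); R=two('bar -y',(460,316),(135,225))
print('plane z bars',onz(T,*t(60,358),.115).round(4),onz(T,*t(460,316),.115).round(4), 'handle',onz(T,*t(185,281),.193).round(4))
print('S',onz(S,*s(365,172),.115).round(4),onz(S,*s(135,225),.115).round(4),onz(S,*s(298,104),.193).round(4))
d=L-R; print('len',np.linalg.norm(d),'mid',(L+R)/2,'yaw',np.degrees(np.arctan2(-d[0],d[1])))
c=onz(T,*h(261,232),.07); print('housing',c, [np.round(onz(T,*h(*p),.07),4) for p in ((137,232),(385,232),(261,110),(261,354))])
im=S['color'][190:290,265:375,::-1]; cv2.imwrite('pics/sh.png',cv2.resize(im,None,fx=5,fy=5,interpolation=2))
E
python3 m2.py
```

```text
handle top [0.5698 0.1939 0.1894] [0.0002 0.0002]
bar +y [0.5644 0.2467 0.1139] [0.0004 0.0004]
bar -y [0.5755 0.1417 0.1148] [0.0008 0.0008]
plane z bars [0.5644 0.2468 0.115 ] [0.5756 0.1424 0.115 ] handle [0.5691 0.1931 0.193 ]
S [0.565  0.2457 0.115 ] [0.5755 0.1408 0.115 ] [0.5718 0.192  0.193 ]
len 0.10561255086848265 mid [0.56996267 0.19419177 0.11436841] yaw 6.022069958121027
housing [0.48079443 0.00223763 0.07      ] [array([0.4808, 0.0432, 0.07  ]), array([ 0.4808, -0.0387,  0.07  ]), array([0.5213, 0.0022, 0.07  ]), array([0.4408, 0.0023, 0.07  ])]
```

```bash
python3 - <<'E'
from h import *
from scipy.spatial.transform import Rotation as Ro
s=env.observe(); print(Ro.from_rotvec(s['ee_rot']).as_matrix().round(3))
E
```

```text
[[ 0.313  0.95  -0.   ]
 [ 0.95  -0.313 -0.001]
 [-0.001 -0.    -1.   ]]
```

View pics/sh.png

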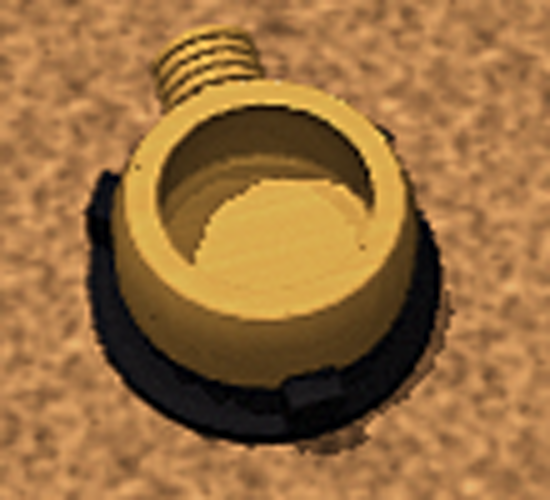

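```bash
cat > go.py <<'E'
import sys
from h import *
from scipy.spatial.transform import Rotation as Ro
a=[float(x) for x in sys.argv[1:5]]
s=env.observe(); R=Ro.from_rotvec(s['ee_rot']); 
y=np.radians(a[3]); G=np.array([[np.cos(y),np.sin(y),0],[np.sin(y),-np.cos(y),0],[0,0,-1]]).T
G=np.column_stack([[np.cos(y),np.sin(y),0],[np.sin(y),-np.cos(y),0],[0,0,-1]])
d=R.inv().apply(np.array(a[:3])-s['position'])
w=(R.inv()*Ro.from_matrix(G)).as_rotvec(degrees=True)
print('t',round(float(s['time']),2),'pos',np.round(s['position'],4),'F',np.round(s['wrist_force'],1),'open',round(float(s['opening']),4),'q',np.round(s['joint_pos'],2))
print('shift units',(d/.03).round(3),'turn',w.round(2),'mm',round(np.linalg.norm(d)*1000,1))
E
python3 go.py 0.570 0.194 0.230 6
```

```text
t 0.25 pos [0.1958 0.5931 0.2307] F [-0.5  0.2  1.2] open 0.0851 q [ 1.18  0.31  1.63 -0.    1.2  -0.07]
shift units [-8.724 16.015  0.031] turn [4.000e-02 6.000e-02 6.573e+01] mm 547.1
```

```bash
python3 -m crank '[[85,-0.62,1.14,0,0,0,7],[85,-1.24,2.28,0,0,0,14],[85,-1.86,3.42,0,0,0,21],[85,-2.48,4.56,0,0,0,28],[85,-3.1,5.7,0,0,0,35]]'; python3 go.py 0.570 0.194 0.230 6
```

```text
time: 0.67
position: [0.3299, 0.4502, 0.2312]
ee_rot: [2.984, 0.982, 0.0]
wrist_force: [0.3, 0.6, -0.1]
opening: 0.0851
t 0.67 pos [0.3299 0.4502 0.2312] F [ 0.3  0.6 -0.1] open 0.0851 q [ 0.86  0.18  1.79 -0.    1.17  0.22]
shift units [ 1.368 11.624  0.041] turn [ 0.   -0.   30.43] mm 351.1
```

```bash
python3 -m crank '[[85,0.15,1.25,0,0,0,6],[85,0.3,2.5,0,0,0,12],[85,0.45,3.75,0,0,0,18],[85,0.6,5,0,0,0,24],[85,0.73,6.2,0,0,0,30.4]]'; python3 go.py 0.570 0.194 0.230 6
```

```text
time: 1.08
position: [0.4591, 0.314, 0.2314]
ee_rot: [-3.137, -0.165, -0.001]
wrist_force: [-0.5, 1.1, 0.5]
opening: 0.0848
t 1.08 pos [0.4591 0.314  0.2314] F [-0.5  1.1  0.5] open 0.0848 q [ 0.52  0.18  1.8  -0.    1.17  0.42]
shift units [3.257 4.365 0.047] turn [-0.01 -0.02  0.02] mm 163.4
```

```bash
python3 -m crank '[[85,0.8,1.1,0,0,0,0],[85,1.6,2.2,0,0,0,0],[85,2.4,3.3,0,0,0,0],[85,3.26,4.36,0,0,0,0],[85,3.26,4.36,0,0,0,0]]'; python3 go.py 0.570 0.194 0.145 6; python3 - <<'E'
from h import *
c=snap('wrist','w1.png'); snap('top','t1.png')
for dx in(-.011,.011):
  for dy in (-.013,.013):
    a=np.radians(6);print(proj(c,[.57+dx*np.cos(a)-dy*np.sin(a),.194+dx*np.sin(a)+dy*np.cos(a),.193]).round(0))
E
```

```text
time: 1.5
position: [0.5747, 0.1908, 0.2316]
ee_rot: [3.134, 0.164, 0.007]
wrist_force: [0.4, 1.4, 1.2]
opening: 0.0848
t 1.5 pos [0.5747 0.1908 0.2316] F [0.4 1.4 1.2] open 0.0848 q [ 0.25  0.27  1.68 -0.    1.19  0.15]
shift units [-0.157 -0.131  2.886] turn [ 0.19 -0.25  0.  ] mm 86.8
[286. 293.]
[285. 245.]
[329. 293.]
[329. 245.]
```

View pics/w1.png

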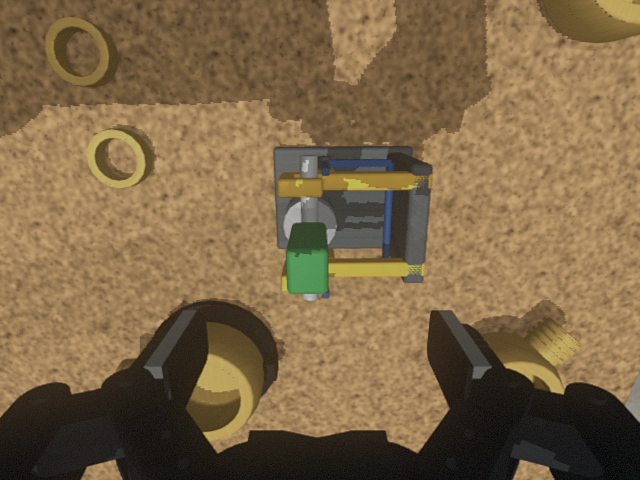

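The wrist view shows the handle top at columns 286–328, rows 250–293, which matches the position I predicted for it. I'll go down now.

```bash
python3 go.py 0.570 0.194 0.145 6
```

```text
t 1.6 pos [0.5703 0.195  0.231 ] F [-0.5  0.5  0.4] open 0.0849 q [0.26 0.27 1.69 0.   1.19 0.15]
shift units [-0.013  0.033  2.865] turn [-0.02  0.04  0.13] mm 86.0
```

```bash
python3 -m crank '[[85,0,0.03,0.8,0,0,0],[85,0,0.03,1.6,0,0,0],[85,0,0.03,2.4,0,0,0],[85,0,0.03,2.86,0,0,0],[60,0,0.03,2.86,0,0,0]]'; python3 -m crank '[[10,0,0,0,0,0,0],[10,0,0,0,0,0,0],[10,0,0,0,0,0,0],[10,0,0,0,0,0,0],[10,0,0,0,0,0,0]]';python3 go.py 0.570 0.194 0.145 6
```

```text
time: 2.02
position: [0.565, 0.1961, 0.1411]
ee_rot: [3.135, 0.177, -0.014]
wrist_force: [-1.0, 0.1, -0.8]
opening: 0.0747
time: 2.43
position: [0.5703, 0.1961, 0.1474]
ee_rot: [-3.136, -0.174, -0.003]
wrist_force: [-1.9, 0.3, 3.6]
opening: 0.0213
t 2.43 pos [0.5703 0.1961 0.1474] F [-1.9  0.3  3.6] open 0.0213 q [0.26 0.36 1.75 0.   1.03 0.15]
shift units [-0.017  0.067  0.078] turn [-0.04 -0.1   0.34] mm 3.1
```

```bash
python3 -m crank '[[10,0.1,0,0,0,0,0],[10,0.2,0,0,0,0,0],[10,0.3,0,0,0,0,0],[10,0.4,0,0,0,0,0],[10,0.4,0,0,0,0,0]]';python3 -m crank '[[10,0.1,0,0,0,0,0],[10,0.2,0,0,0,0,0],[10,0.3,0,0,0,0,0],[10,0.4,0,0,0,0,0],[10,0.4,0,0,0,0,0]]'; python3 go.py 0.5939 0.1965 0.145 6; python3 - <<'E'
from h import *
for n in('wrist','scene','top'): c=snap(n,n[0]+'2.png')
im=cv2.imread('pics/s2.png')[180:340,340:540]; cv2.imwrite('pics/s2c.png',cv2.resize(im,None,fx=4,fy=3.7,interpolation=2))
im=cv2.imread('pics/t2.png')[130:260,130:290]; cv2.imwrite('pics/t2c.png',cv2.resize(im,None,fx=4,fy=4,interpolation=2))
E
```

```text
time: 2.85
position: [0.5778, 0.1968, 0.1473]
ee_rot: [3.136, 0.174, -0.016]
wrist_force: [-10.0, -0.3, 13.9]
opening: 0.021
time: 3.27
position: [0.5867, 0.1977, 0.1472]
ee_rot: [3.135, 0.174, -0.028]
wrist_force: [-15.5, -1.3, 18.0]
opening: 0.0208
t 3.27 pos [0.5867 0.1977 0.1472] F [-15.5  -1.3  18. ] open 0.0208 q [0.25 0.39 1.7  0.   1.07 0.14]
shift units [0.235 0.066 0.069] turn [0.03 1.01 0.34] mm 7.6
```

View pics/s2c.png

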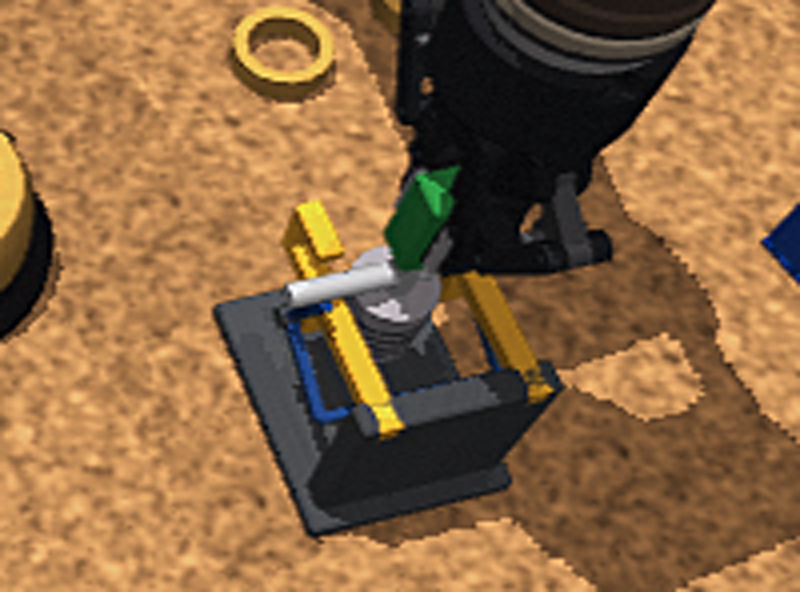

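View pics/w2.png

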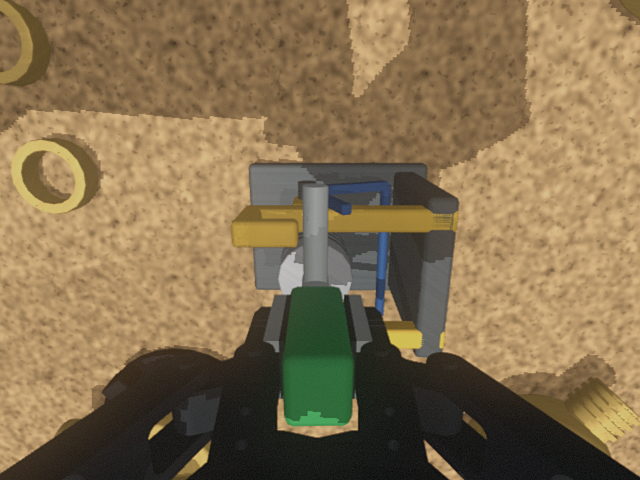

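The bar has moved back and the keeper is leaning, but there's 18 N upward and the tool is lagging. I'll measure where the bar is.

```bash
python3 - <<'E'
from h import *
S=env.read_camera('scene'); T=env.read_camera('top'); W=env.read_camera('wrist')
print(onz(S,340+293/4-.4,180+298/3.7-.4,.115), onz(W,316,186,.115))
im=cv2.imread('pics/t2.png')[130:260,130:290]
s=env.observe();print(s['position'],s['wrist_force'],s['torque'])
E
python3 go.py 0.5939 0.1965 0.145 6
```

```text
[0.593757  0.1438164 0.115    ] [0.58092282 0.24472405 0.115     ]
[0.58674271 0.19766283 0.14717779] [-16.18858553  -2.27825467  17.40340882] [-0.40386843  3.48102368  0.0867403 ]
t 3.57 pos [0.5867 0.1977 0.1472] F [-16.2  -2.3  17.4] open 0.0214 q [0.25 0.39 1.7  0.   1.06 0.14]
shift units [0.234 0.065 0.069] turn [0.03 0.97 0.35] mm 7.6
```

View pics/t2c.png

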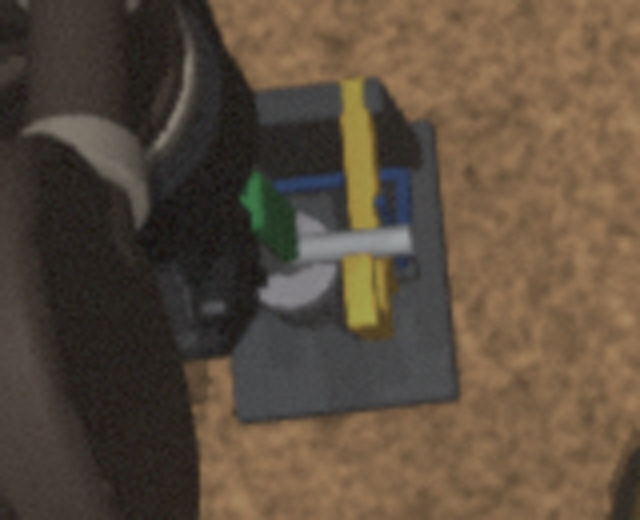

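```bash
python3 -m crank '[[10,0.05,0,-0.05,0,0,0],[10,0.1,0,-0.06,0,0,0],[10,0.15,0,-0.07,0,0,0],[10,0.15,0,-0.07,0,0,0],[10,0.15,0,-0.07,0,0,0]]'; python3 go.py 0.5939 0.1965 0.145 6; python3 - <<'E'
from h import *
c=snap('wrist','w3.png');s=env.observe();print(s['torque'])
E
```

```text
time: 3.98
position: [0.5925, 0.1981, 0.1473]
ee_rot: [3.135, 0.174, -0.021]
wrist_force: [-10.6, -0.8, 8.1]
opening: 0.0215
t 3.98 pos [0.5925 0.1981 0.1473] F [-10.6  -0.8   8.1] open 0.0215 q [0.25 0.4  1.69 0.   1.06 0.14]
shift units [0.041 0.058 0.077] turn [0.03 0.78 0.34] mm 3.1
[-0.1364918   2.23656686  0.17169395]
```

View pics/w3.png

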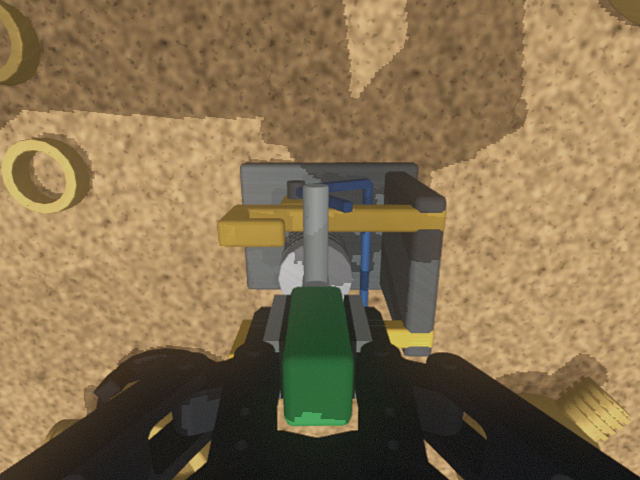

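Pushed back 22 mm, well clear of the tips. Now straight up.

```bash
python3 -m crank '[[10,0.05,0,-0.1,0,0,0],[10,0.05,0,-0.25,0,0,0],[10,0.05,0,-0.45,0,0,0],[10,0.05,0,-0.7,0,0,0],[10,0.05,0,-1,0,0,0]]'; python3 go.py 0.5939 0.1985 0.247 6
```

```text
time: 4.45
position: [0.6004, 0.1989, 0.1779]
ee_rot: [-3.137, -0.173, -0.003]
wrist_force: [0.7, 0.1, -3.9]
opening: 0.0214
t 4.45 pos [0.6004 0.1989 0.1779] F [ 0.7  0.1 -3.9] open 0.0214 q [ 0.25  0.37  1.66 -0.    1.11  0.14]
shift units [-0.211 -0.012 -2.304] turn [-0.01 -0.13  0.31] mm 69.4
```

```bash
python3 -m crank '[[10,0,0,-0.6,0,0,0],[10,0,0,-1.2,0,0,0],[10,0,0,-1.8,0,0,0],[10,0,0,-2.4,0,0,0],[10,0,0,-2.6,0,0,0]]'; python3 go.py 0.5939 0.1985 0.247 6; python3 - <<'E'
from h import *
for n in('wrist','scene','top'): c=snap(n,n[0]+'4.png')
E
```

```text
time: 4.87
position: [0.6033, 0.1996, 0.2612]
ee_rot: [-3.135, -0.173, -0.018]
wrist_force: [1.0, 0.2, -2.3]
opening: 0.0214
t 4.87 pos [0.6033 0.1996 0.2612] F [ 1.   0.2 -2.3] open 0.0214 q [ 0.25  0.3   1.59 -0.    1.25  0.14]
shift units [-0.321  0.003  0.469] turn [-0.09 -0.65  0.32] mm 17.1
```

View pics/s4.png

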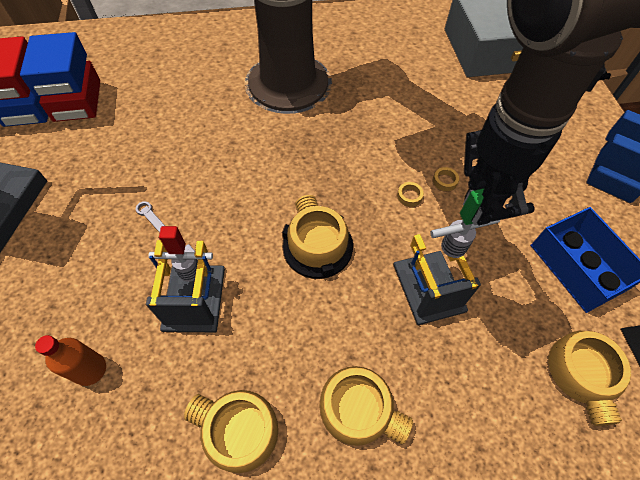

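View pics/w4.png

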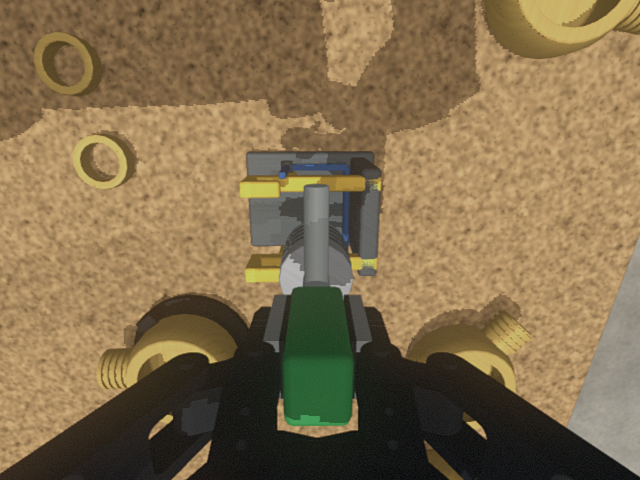

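The strainer is off and the keeper has sprung back to the tips (the blade shows at wrist (283,175)). The red strainer is untouched. Moving over the housing.

```bash
python3 go.py 0.481 0.0042 0.26 6
```

```text
t 5.02 pos [0.6007 0.199  0.2569] F [-0.1  0.1 -4.8] open 0.0213 q [ 0.25  0.3   1.59 -0.    1.25  0.14]
shift units [-4.682  6.015 -0.124] turn [-0.03 -0.22  0.32] mm 228.7
```

```bash
python3 -m crank '[[10,-0.5,0.65,0,0,0,0],[10,-1.2,1.5,0,0,0,0],[10,-1.9,2.4,0,0,0,0],[10,-2.6,3.3,0,0,0,0],[10,-3.2,4.1,0,0,0,0]]'; python3 go.py 0.481 0.0042 0.26 6
```

```text
time: 5.43
position: [0.5154, 0.0646, 0.2535]
ee_rot: [3.136, 0.174, -0.005]
wrist_force: [0.9, -0.3, -3.7]
opening: 0.0213
t 5.43 pos [0.5154 0.0646 0.2535] F [ 0.9 -0.3 -3.7] open 0.0213 q [ 0.04  0.08  1.85 -0.    1.21 -0.07]
shift units [-1.362  1.873 -0.21 ] turn [0.03 0.19 0.36] mm 69.8
```

```bash
python3 -m crank '[[10,-0.5,0.7,0,0,0,0],[10,-1,1.3,0,0,0,0],[10,-1.3,1.7,0,0,0,0],[10,-1.44,1.9,0,0,0,0],[10,-1.44,1.9,0,0,0,0]]'; python3 - <<'E'
from h import *
for n in('wrist','scene','top'): c=snap(n,n[0]+'5.png')
im=cv2.imread('pics/s5.png')[100:300,220:420]; cv2.imwrite('pics/s5c.png',cv2.resize(im,None,fx=3,fy=3,interpolation=2))
im=cv2.imread('pics/t5.png')[190:350,230:430]; cv2.imwrite('pics/t5c.png',cv2.resize(im,None,fx=4,fy=3.7,interpolation=2))
E
python3 go.py 0.481 0.0042 0.26 6
```

```text
time: 5.85
position: [0.4798, 0.0035, 0.2544]
ee_rot: [3.137, 0.17, -0.003]
wrist_force: [0.2, -0.5, -4.8]
opening: 0.0213
t 6.0 pos [0.4815 0.0052 0.2553] F [ 0.1 -0.9 -4.2] open 0.0211 q [-0.08  0.    1.94  0.    1.2  -0.19]
shift units [-0.021  0.032 -0.157] turn [-0.04 -0.02  0.34] mm 4.8
```

View pics/s5c.png

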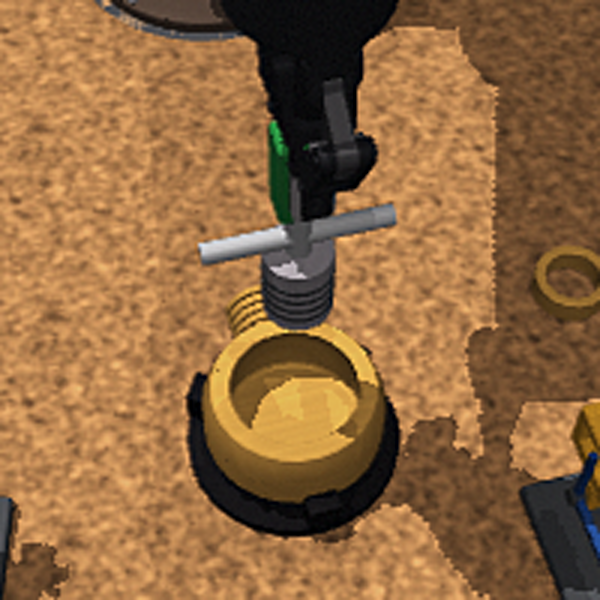

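View pics/w5.png

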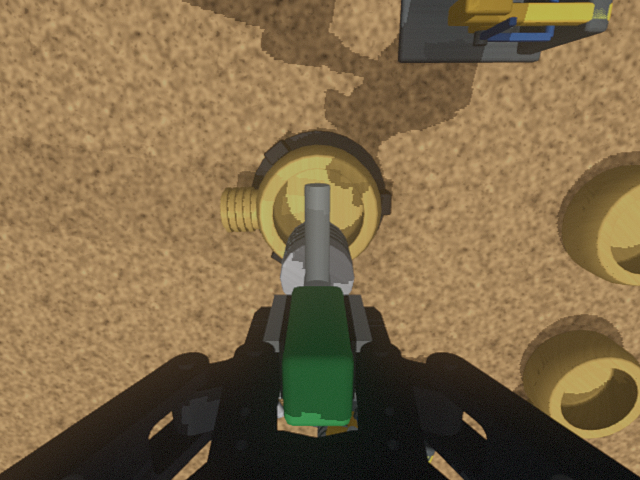

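View pics/t5c.png

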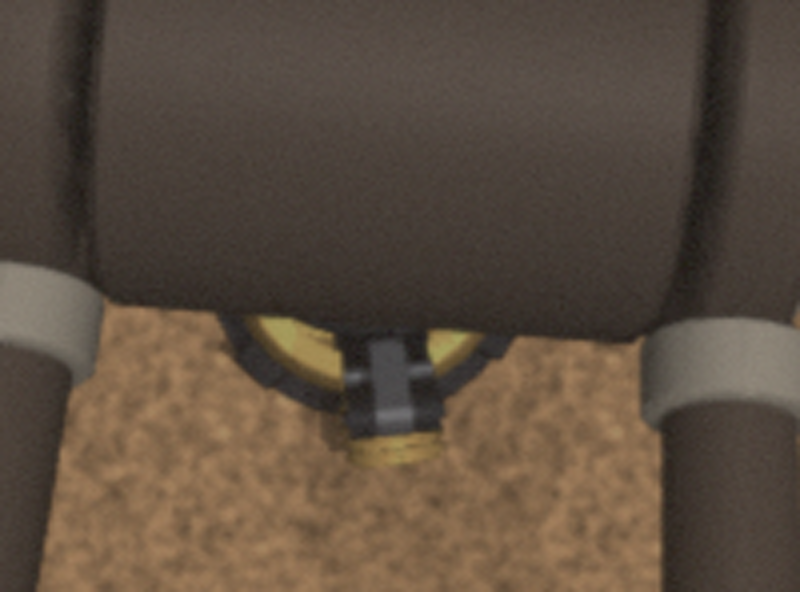

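```bash
python3 - <<'E'
from h import *
S=env.read_camera('scene')
f=lambda u,v:(220+u/3-.33,100+v/3-.33)
a=onz(S,*f(205,253),.223);b=onz(S,*f(393,214),.223);print(a,b,np.linalg.norm(a-b),(a+b)/2)
# fit mouth ellipse: inner rim points in scene at z=.07 -> world circle
p=np.array([onz(S,*f(u,v),.07)[:2] for u,v in [(229,395),(366,380),(290,333),(250,350),(340,347),(245,433)]])
A=np.c_[2*p,np.ones(len(p))];x=np.linalg.lstsq(A,(p**2).sum(1),rcond=None)[0];print('mouth',x[:2],np.sqrt(x[2]+x[:2]@x[:2]))
E
```

```text
[ 0.48826785 -0.04794466  0.223     ] [0.47733463 0.05223248 0.223     ] 0.10077199029140252 [0.48280124 0.00214391 0.223     ]
mouth [0.48660443 0.00228255] 0.04297223316678301
```

Strainer centre and mouth agree to within 2–4 mm, against 13 mm of clearance. Lowering.

```bash
python3 -m crank '[[10,0.05,0,0.7,0,0,0],[10,0.05,0,1.5,0,0,0],[10,0.05,0,2.3,0,0,0],[10,0.05,0,3.1,0,0,0],[10,0.05,0,3.7,0,0,0]]'; python3 go.py 0.483 0.0042 0.1194 6
```

```text
time: 6.47
position: [0.4821, 0.0058, 0.1426]
ee_rot: [-3.136, -0.176, 0.003]
wrist_force: [-0.4, 0.4, -2.6]
opening: 0.0213
t 6.47 pos [0.4821 0.0058 0.1426] F [-0.4  0.4 -2.6] open 0.0213 q [-0.08  0.15  2.03  0.    0.96 -0.19]
shift units [0.026 0.057 0.772] turn [-0.04  0.1   0.42] mm 23.2
```

```bash
python3 -m crank '[[10,0,0.03,0.2,0,0,0],[10,0,0.03,0.35,0,0,0],[10,0,0.03,0.45,0,0,0],[10,0,0.03,0.55,0,0,0],[10,0,0.03,0.6,0,0,0]]'; python3 go.py 0.483 0.0042 0.1194 6;python3 -m crank '[[10,0,0,0.02,0,0,0],[10,0,0,0.03,0,0,0],[10,0,0,0.04,0,0,0],[10,0,0,0.05,0,0,0],[10,0,0,0.05,0,0,0]]'; python3 go.py 0.483 0.0042 0.1194 6
```

```text
time: 6.88
position: [0.4838, 0.0039, 0.1275]
ee_rot: [3.136, 0.174, 0.003]
wrist_force: [0.2, 0.3, -3.7]
opening: 0.0215
t 6.88 pos [0.4838 0.0039 0.1275] F [ 0.2  0.3 -3.7] open 0.0215 q [-0.08  0.17  2.04  0.    0.93 -0.19]
shift units [-0.024 -0.013  0.268] turn [ 0.02 -0.13  0.35] mm 8.1
time: 7.3
position: [0.4828, 0.0038, 0.1253]
ee_rot: [3.137, 0.173, 0.001]
wrist_force: [-0.0, -0.3, -3.4]
opening: 0.0213
t 7.3 pos [0.4828 0.0038 0.1253] F [-0.  -0.3 -3.4] open 0.0213 q [-0.08  0.17  2.05  0.    0.92 -0.19]
shift units [ 0.01  -0.012  0.197] turn [ 0.01 -0.03  0.33] mm 5.9
```

Still 6 mm to go. Slow until contact.

```bash
python3 -m crank '[[10,0,0,0.04,0,0,0],[10,0,0,0.08,0,0,0],[10,0,0,0.12,0,0,0],[10,0,0,0.15,0,0,0],[10,0,0,0.15,0,0,0]]';python3 go.py 0.483 0.0042 0.1194 6;  python3 -m crank '[[10,0,0,0.02,0,0,0],[10,0,0,0.04,0,0,0],[10,0,0,0.05,0,0,0],[10,0,0,0.05,0,0,0],[10,0,0,0.05,0,0,0]]'; python3 go.py 0.483 0.0042 0.1194 6
```

```text
time: 7.72
position: [0.4823, 0.0039, 0.1202]
ee_rot: [-3.137, -0.174, 0.001]
wrist_force: [0.1, 0.4, -3.4]
opening: 0.0215
t 7.72 pos [0.4823 0.0039 0.1202] F [ 0.1  0.4 -3.4] open 0.0215 q [-0.08  0.18  2.05 -0.    0.91 -0.19]
shift units [ 0.024 -0.008  0.027] turn [-0.01  0.04  0.34] mm 1.1
time: 8.13
position: [0.4827, 0.0039, 0.1197]
ee_rot: [-3.137, -0.174, -0.0]
wrist_force: [-2.3, 0.8, 4.1]
opening: 0.0215
t 8.13 pos [0.4827 0.0039 0.1197] F [-2.3  0.8  4.1] open 0.0215 q [-0.08  0.18  2.05  0.    0.91 -0.19]
shift units [ 0.01  -0.011  0.009] turn [-0.   -0.    0.33] mm 0.5
```

Contact came at the predicted height: Fz went from −3.4 to +4.1 N at TCP z 0.1197. I'll look before releasing.

```bash
python3 - <<'E'
from h import *
for n in('wrist','scene'): c=snap(n,n[0]+'6.png')
im=cv2.imread('pics/s6.png')[130:290,240:400]; cv2.imwrite('pics/s6c.png',cv2.resize(im,None,fx=3.7,fy=3.7,interpolation=2))
E
```

```text
(no output)
```

View pics/s6c.png

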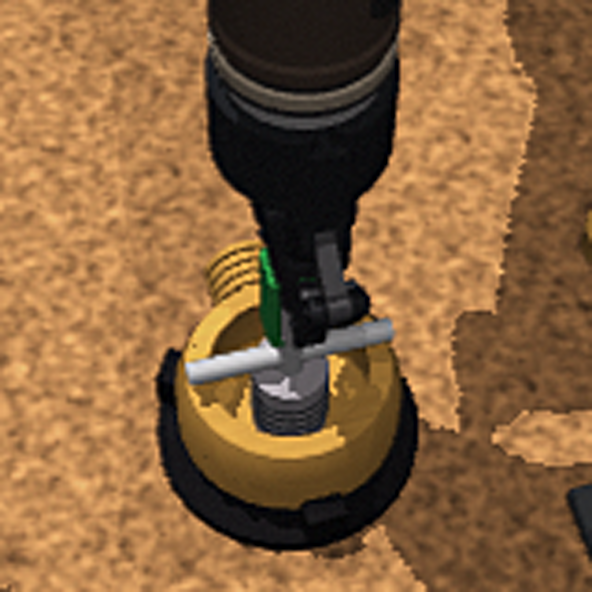

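The strainer stands inside the mouth with its bar above the rim. Releasing.

```bash
python3 -m crank '[[24,0,0,0,0,0,0],[28,0,0,0,0,0,0],[34,0,0,0,0,0,0],[42,0,0,0,0,0,0],[50,0,0,0,0,0,0]]'; python3 -m crank '[[60,0,0,0,0,0,0],[70,0,0,0,0,0,0],[70,0,0,-0.3,0,0,0],[70,0,0,-0.8,0,0,0],[70,0,0,-1.4,0,0,0]]'; python3 -m crank '[[70,0,0,-0.8,0,0,0],[70,0,0,-1.6,0,0,0],[70,0,0,-2.4,0,0,0],[70,0,0,-3,0,0,0],[70,0,0,-3,0,0,0]]'; python3 -m crank '[[70,-0.8,0,-0.6,0,0,0],[70,-1.6,0,-1,0,0,0],[70,-2.4,0,-1,0,0,0],[70,-3.2,0,-1,0,0,0],[70,-3.5,0,-1,0,0,0]]';  python3 - <<'E'
from h import *
for n in('top','scene'): c=snap(n,n[0]+'7.png')
im=cv2.imread('pics/t7.png')[130:290,240:400]; cv2.imwrite('pics/t7c.png',cv2.resize(im,None,fx=3.7,fy=3.7,interpolation=2))
E
```

```text
time: 8.65
position: [0.4828, 0.0038, 0.119]
ee_rot: [3.137, 0.173, 0.001]
wrist_force: [-0.3, -0.5, 0.0]
opening: 0.0497
time: 9.07
position: [0.4816, 0.0039, 0.161]
ee_rot: [-3.136, -0.174, 0.004]
wrist_force: [-0.2, 0.1, 0.3]
opening: 0.0701
time: 9.48
position: [0.4859, 0.0036, 0.2565]
ee_rot: [3.135, 0.174, 0.015]
wrist_force: [0.7, 0.5, -0.1]
opening: 0.0701
time: 9.9
position: [0.3752, -0.0077, 0.2802]
ee_rot: [-3.137, -0.173, 0.004]
wrist_force: [0.0, -0.5, -0.9]
opening: 0.07
```

View pics/s7.png

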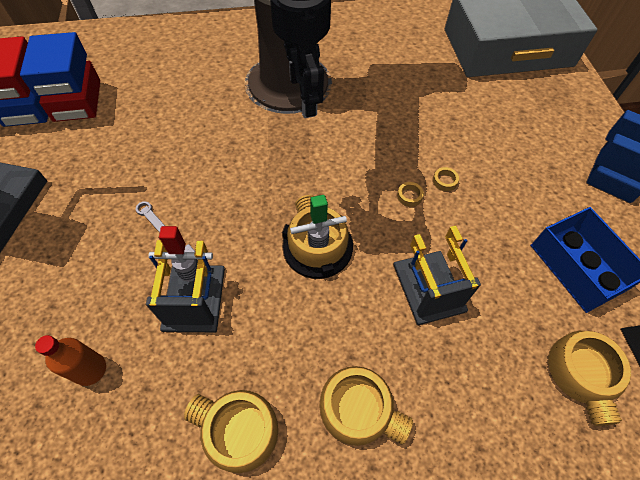

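View pics/t7.png

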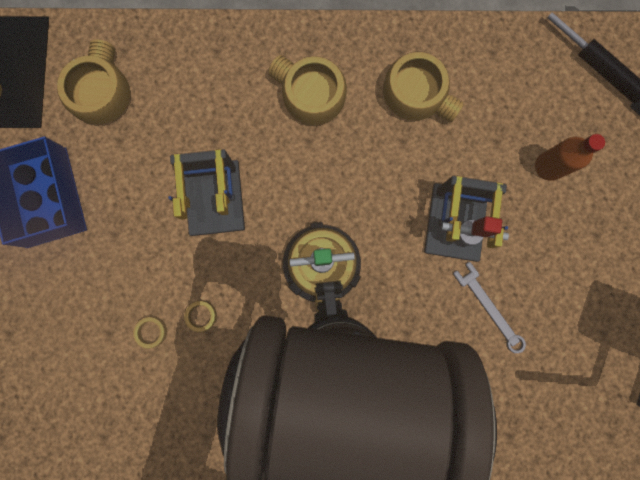

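The top view shows the strainer upright and centred in the housing at (322,260), the keeper shut, and the red strainer still hanging. I'll hold still for one call, then hand in.

```bash
python3 -m crank '[[70,0,0,0,0,0,0],[70,0,0,0,0,0,0],[70,0,0,0,0,0,0],[70,0,0,0,0,0,0],[70,0,0,0,0,0,0]]'; python3 - <<'E'
from h import *
a=cv2.imread('pics/t0.png') if 0 else cv2.imread('pics/t7.png'); c=env.read_camera('top')['color'][:,:,::-1]
print('change near housing',np.abs(a[220:300,280:365].astype(int)-c[220:300,280:365]).mean())
print(np.abs(env.observe()['joint_velocities']).max(), env.close_job())
E
```

```text
time: 10.42
position: [0.3787, -0.0077, 0.2809]
ee_rot: [-3.137, -0.174, 0.001]
wrist_force: [-0.1, 0.1, 0.8]
opening: 0.07
change near housing 3.2644607843137257
the job is handed in; nothing more can be done
0.005637298379082553 None
```

The green strainer is off its hook and standing upright on the floor of the brass housing, and the job is handed in at about 10.5 s. I gripped the handle, pushed the strainer about 22 mm straight back against the keeper and lifted it straight up and off. I then lowered it until it touched the floor, let go, and backed the arm away.

**Placing:** I felt contact at TCP z 0.1197 m, where I expected 0.1194 m, and released only after that. The last pictures show the strainer upright and central in the mouth.

**Hook and red strainer:** The keeper is shut on the empty hook. The red strainer is still hanging where it was.

**Readings that were off:**
- During the push the strainer bore down on the hook, and the wrist read about 18 N upward and 16 N back. I raised the command slightly and it eased to about 8 N up and 11 N back.
- The two cameras disagreed by about 5 mm on the housing's x position. That was within the 13 mm of clearance on the floor.
- The last before/after picture comparison around the housing gave a mean difference of 3.3 grey levels. I put that down to image noise and the arm's last small movement, but did not look at that final picture.

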